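# Set the spring winder four clicks up from its stop

### The job

Set the spring winder on the bench: turn its wheel anticlockwise (seen from above) all the way back until it presses against its stop, hold it there for a moment, then wind it clockwise exactly four clicks up from the first notch (where it springs back to when let go) and leave it resting in that notch. Do not force the wheel, and leave the other things on the bench where they are.

Things in the scene. Friction and masses are not known exactly. Their poses are not given: they have to be found in the camera images.
- winder: Bench spring winder, fixed to the bench, up to 0.6 rad askew: grey square housing 134 x 134 mm, top 40 mm high, on a 150 mm square rubber foot; a horizontal wheel on top. Origin: centre of the underside, on the bench and on the wheel's axis; z up; its open front looks along its own -x. The housing bears no scale.
- hub (a point): Centre of the upper face of the winder's plain aluminium wheel, 52 mm above the bench; the wheel is 100 mm across and turns about the vertical here. Four identical upright steel pins, 10 mm thick and 24 mm tall (tops 76 mm above the bench), stand on it on a circle of 40 mm radius, 90 degrees apart. Axes as the winder's.
- guard (a point): Middle of the top front edge of the winder's clear plastic guard (126 mm wide, top 89 mm above the bench). It covers the wheel where the winder's own x is above +12 mm. Pins pass beneath it, fingers cannot: a pin can be pushed only while it is in front, so one must change to another pin between strokes.
- pin (a point): Top of one of the four pins (the one at 285 degrees when the wheel reads 0; angles anticlockwise about the hub from the winder's x axis). The others are at 15, 105 and 195 degrees; subtract the wheel's reading from all of them.
- line (a point): Outer end (48 mm from the axis) of a thin black line on the wheel, its only mark. The line is at 240 degrees in the winder's frame when the wheel is in its first notch.
- wheel (a joint): Wheel's angle, rad; grows clockwise seen from above. A sprung roller holds it in notches at multiples of 0.5236 (30 degrees, one click). Pushed at a pin, the force rises to some 4 to 5 N, then drops as it snaps into the next notch. First notch: 0; the anticlockwise stop is 0.10 beyond it, where force rises steeply; let go, it springs back to 0. Starts in notch 3 to 6; last notch 8.
- holder: Black round movement holder, 52 mm across, 26 mm tall, loose beside the winder; bystander. Origin: centre of its underside.
- tweezers: Steel tweezers, 125 mm long, 5 mm thick, lying loose beside the winder; bystander. Origin near the middle, on the underside.
- jar: Glass parts jar with a steel cap, 64 mm across, 75 mm tall, loose; bystander. Origin: centre of its underside.
- tray: Blue plastic tray, 150 x 110 x 28 mm, loose; bystander. Origin: centre of its underside.
- driver: Small screwdriver, 130 mm long, lying loose; bystander. Origin near the middle, on the underside.
- loupe: Black eye loupe, 38 mm across, 30 mm tall, loose; bystander. Origin: centre of its underside.
- bezel: Flat steel ring, 42 mm across, 7 mm tall, lying loose; bystander. Origin: centre of its underside.
Mind the look-alikes: they are no part of the job. Of the things like the winder, leave any that is green; of the rest the smaller one is meant.

How it is judged:
By the outcome, as a careful person would: the job done as asked, in the order asked, and still so for the second after the job is handed in, with the robot touching nothing.
It also fails if it takes over 72 s, if anything falls off the work surface, if the arm or the gripper's body presses on something with over 40 N, if the wrist force passes 120 N, or if a joint passes its speed limit or range.

### The arm

A 7-joint arm with a two-finger parallel gripper is mounted at the origin on the work surface. World frame = base frame: x ahead of the robot, y to its left, z up, the work surface at z = 0. Lengths are in m, angles in rad, forces in N, time in s.
With the tool pointing down it reaches from about 0.425 to 1.025 m from the base axis. Payload 9.4 kg.
Tool frame: the origin (TCP) lies at the very end of the fingers, on their centre line; the grasp point (between the pads) lies 19 mm behind it (grip_depth is the distance from the TCP to the grasp point, in m); z points along the fingers, y is the line along which they close (so a half turn about z gives the same grasp; the last joint's range is limited). The gripper opens to 93 mm and grips with 3 to 60 N. Pads are 15 mm wide; open, the fingers measure 128 mm over their backs; the gripper's body (75 mm by 188 mm) begins 65 mm behind the grasp point.
Start: joints at [1.198, 0.599, -0.003, 1.599, 0.002, 0.943, -0.08], TCP at [0.211, -0.694, 0.219] pointing down, gripper open.
Joint ranges: [-2.57, 2.57], [-0.35, 1.97], [-1.29, 1.29], [0.11, 2.56], [-1.05, 4.19], [0.11, 1.86], [-2.63, 2.63]. Speed limits (rad/s): [2.22, 2.22, 3.01, 3.01, 3.14, 3.14, 3.14].

### API

Orientations are given as a unit quaternion [w, x, y, z].
In Python, from station import move_pose, servo_line, movej, open_jaws, grab, hold, solve_ik, get_image, get_calibration, MotionError, close_job, read_t, read_q, read_dq, read_joint_torque, read_eef_pos, read_tcp_rot, read_ft_force, read_wrist_torque, read_opening, read_grip_force, grip_depth gives the robot as it stands. The module is installed in compiled form; this text tells all that it offers. Calls block until the motion is done:
- move_pose(position, orientation): joint-space move of the TCP to a pose.
- servo_line(position, rotation=None, vel=0.15, f_stop=None): straight line of the TCP; rotation=None keeps the orientation; vel is the mean speed in m/s. With f_stop (N) it stops when the force on the tool has changed by that much, and returns True; else False.
- movej(angles): joint-space move.
- open_jaws() and grab(grasp_force=None): open the fingers fully, or close them until they stop; grasp_force is the grip in N (None keeps the last).
- hold(seconds).
- solve_ik(position, orientation): joint angles nearest the present ones, or None.
- get_image(name): name is "side" or "top" or "wrist"; returns the picture (400x640x3 uint8, red, green, blue); there is no depth.
- get_calibration(name): a dict with "fx", "fy", "cx", "cy" (pixels), "world_to_cam" (4x4, takes a point from world to camera coordinates); the wrist camera has in their place "T_tool_cam" (4x4, takes a point from camera to tool coordinates, whose origin is the TCP and whose axes are the flange's). Camera axes: x right, y up, looking along -z (the intrinsics and any distortion apply to the point x, -y, -z); pixel columns grow to the right and rows downward; lengths in m; the calibration is good to about 2 mm. A picture is of the moment at which its call begins: read the wrist's pose just before it. get_calibration takes no time and is no camera call.
A pose or a line that the arm cannot do raises MotionError and nothing moves.
- close_job(): hands the job in; it is judged then, once.
Readings, each from a call of its own:
- read_t(): time.
- read_q(): joint angles.
- read_dq(): joint speeds.
- read_joint_torque(): joint torques, N m.
- read_eef_pos(): TCP position.
- read_tcp_rot(): TCP orientation.
- read_ft_force(): force on the tool from outside, world axes, zero at the start.
- read_wrist_torque(): the same for the moment, N m.
- read_opening(): opening from 0.0 (shut) to 1.0 (fully open).
- read_grip_force(): force on a finger pad.
Only numpy, scipy, OpenCV 4.12 (cv2) and the standard library are available. Lean on these libraries where they do the work, as an engineer would, in place of code of your own. Each camera call takes 0.05 s, during which the arm holds its last target. There are 200 camera calls.

## Working session

There is one attempt and no reset: what is moved stays moved. The work goes in short steps, each a Python script; the robot and the scene stay as the last script left them, time stands still between calls to the robot, and variables do not carry over. Pictures are saved under pics/ and viewed, at most 10 in all, crops included, and the job is handed in when it is done.

```bash
mkdir -p pics
python3 - <<'E'
from station import *
import cv2, numpy as np
a=get_image("top"); b=get_image("side")
cv2.imwrite("pics/top.png",a[:,:,::-1]); cv2.imwrite("pics/side.png",b[:,:,::-1])
for n in("top","side","wrist"): print(n,get_calibration(n))
print(read_t(),read_tcp_rot(),grip_depth)
E
```

```text
top {'fx': 514.9945769329769, 'fy': 514.9945769329769, 'cx': 321.2094447504927, 'cy': 195.0281252105163, 'world_to_cam': array([[ 0.00192226, -0.99992988,  0.01168494, -0.02133232],
       [ 0.99832332,  0.00259491,  0.05782574, -0.48128065],
       [-0.05785201,  0.01155419,  0.99825831, -1.37432403],
       [ 0.        ,  0.        ,  0.        ,  1.        ]])}
side {'fx': 436.75782519512387, 'fy': 436.75782519512387, 'cx': 309.33181330707794, 'cy': 201.9831608115582, 'world_to_cam': array([[ 0.98823192, -0.15248646,  0.01206438, -0.49907355],
       [ 0.09180165,  0.65433351,  0.75061316, -0.09910103],
       [-0.12235247, -0.74067236,  0.66063177, -1.10005423],
       [ 0.        ,  0.        ,  0.        ,  1.        ]])}
wrist {'fx': 280.84324980712825, 'fy': 280.84324980712825, 'cx': 315.2977775641558, 'cy': 198.68521064249268, 'T_tool_cam': array([[-1.89490797e-04,  9.65486362e-01,  2.60453546e-01,
         7.26023467e-02],
       [ 9.99999967e-01,  2.27555358e-04, -1.15993061e-04,
         1.67835688e-03],
       [-1.71257318e-04,  2.60453515e-01, -9.65486373e-01,
        -1.65281164e-01],
       [ 0.00000000e+00,  0.00000000e+00,  0.00000000e+00,
         1.00000000e+00]])}
0.1 [-6.68947149e-04  9.89077685e-01  1.47393558e-01 -1.53958313e-04] 0.0188
```

View pics/top.png

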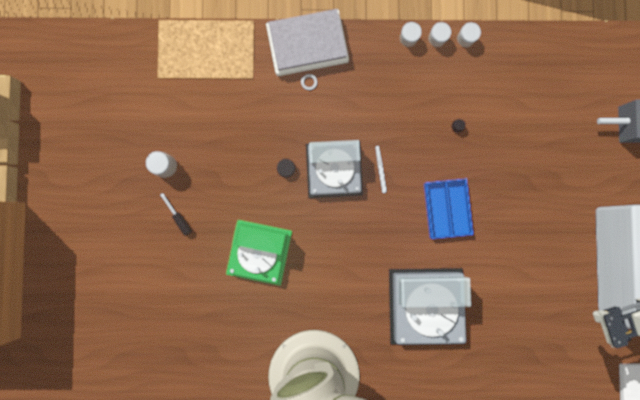

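View pics/side.png

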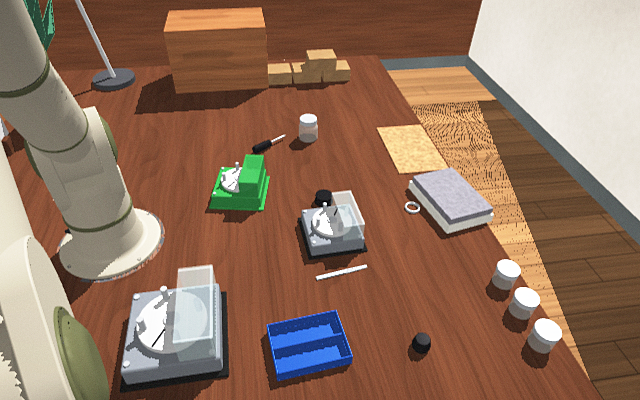

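Candidates in the top view: green winder (260,252), which is ruled out; big grey winder (430,308), which is larger; small grey winder (335,168), the one I want. The guard is on its upper (+x) side, so its open front faces the robot. The holder (286,168) and tweezers (381,168) lie beside it. Next I'll take a close look with the wrist camera.

```bash
cat > h.py <<'E'
from station import *
import numpy as np, cv2
from scipy.spatial.transform import Rotation as Rn
def quat(phi): return np.array([0,np.cos(phi/2),np.sin(phi/2),0])
def Rt():
    q=read_tcp_rot(); return Rn.from_quat([q[1],q[2],q[3],q[0]]).as_matrix()
def wcam():
    T=np.eye(4); T[:3,:3]=Rt(); T[:3,3]=read_eef_pos()
    c=get_calibration("wrist"); return c,T@c["T_tool_cam"]
def cam(n):
    if n=="wrist": return wcam()
    c=get_calibration(n); return c,np.linalg.inv(c["world_to_cam"])
def cast(px,z,c,M):
    px=np.atleast_2d(px).astype(float)
    d=np.c_[(px[:,0]-c["cx"])/c["fx"],-(px[:,1]-c["cy"])/c["fy"],-np.ones(len(px))]@M[:3,:3].T
    return (M[:3,3]+d*((z-M[2,3])/d[:,2])[:,None])[:,:2]
def proj(P,c,M):
    p=(np.atleast_2d(P)-M[:3,3])@M[:3,:3]
    return np.c_[c["cx"]-c["fx"]*p[:,0]/p[:,2],c["cy"]+c["fy"]*p[:,1]/p[:,2]]
E
python3 - <<'E'
from h import *
c,M=cam("top"); w=cast([[334,170]],.04,c,M)[0]; print(w)
for n,p in dict(holder=[286,168],tw=[381,168],green=[258,252]).items(): print(n,cast([p],.02,c,M)[0])
for phi in np.radians(np.arange(-180,181,30)):
    q=solve_ik([w[0]-.03,w[1],.058],quat(phi)); print(round(np.degrees(phi)),None if q is None else np.round(q,2))
move_pose([w[0]-.06,w[1],.17],quat(0)); print(read_t())
c,M=cam("wrist"); im=get_image("wrist"); np.savez("w1.npz",im=im,M=M)
cv2.imwrite("pics/w1.png",im[:,:,::-1])
E
```

```text
[ 0.54643981 -0.05376025]
holder [0.55357388 0.07469684]
tw [ 0.55439713 -0.18125266]
green [0.32855005 0.14789789]
-180 [ 0.42  0.68 -0.63  2.17  0.8   0.54  0.75]
-150 [ 0.69  0.88 -1.11  2.15  1.1   0.88  0.98]
-120 [ 0.69  0.88 -1.11  2.15  1.1   0.88  1.5 ]
-90 [-0.27  0.65  0.39  2.21 -0.64  0.39 -2.49]
-60 [-0.2   0.63  0.28  2.21 -0.48  0.36 -2.13]
-30 [-0.12  0.62  0.17  2.2  -0.29  0.34 -1.8 ]
0 [-0.05  0.61  0.06  2.2  -0.11  0.34 -1.47]
30 [ 0.02  0.61 -0.04  2.19  0.07  0.34 -1.12]
60 [ 0.09  0.61 -0.14  2.19  0.23  0.36 -0.77]
90 [ 0.17  0.62 -0.25  2.18  0.39  0.38 -0.4 ]
120 [ 0.25  0.63 -0.37  2.18  0.55  0.42 -0.04]
150 [ 0.34  0.65 -0.5   2.17  0.69  0.47  0.35]
180 [ 0.42  0.68 -0.63  2.17  0.8   0.54  0.75]
2.575
```

View pics/w1.png

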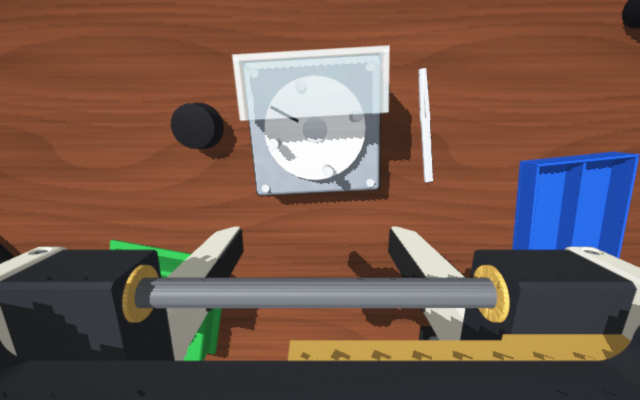

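The picture shows the small grey winder, which confirms the choice. Hub is near (316,130), pin tops at about (301,86), (355,117), (328,170) and (275,143). The line runs outward to (270,106), and the guard's front edge goes from (240,121) to (388,111). I'll compute the pose from these.

Run:
```python
from h import *
d=np.load("w1.npz"); im=d["im"]; M=d["M"]; c=get_calibration("wrist")
P=cast([[301,85],[355,116],[328,170],[275,143]],.076,c,M)
ctr=P.mean(0); v=P-ctr; a=np.degrees(np.arctan2(v[:,1],v[:,0]))
print("ctr",ctr,"r",np.hypot(*v.T),"ang",a)
g=cast([[240,121],[388,111]],.089,c,M); e=g[0]-g[1]; print("guard",g,np.degrees(np.arctan2(e[1],e[0]))-90, np.hypot(*e))
l=cast([[270,106],[297,121]],.052,c,M); print("line",np.degrees(np.arctan2(*(l-ctr).T[::-1])),np.hypot(*(l-ctr).T))
k=cast([[257,192],[380,190],[371,66],[253,72]],.04,c,M); print(k.mean(0),k)
x0,y0=225,40; big=cv2.resize(im[y0:y0+165,x0:x0+210],None,fx=3.6,fy=3.6,interpolation=cv2.INTER_CUBIC)
for p in proj(np.c_[P,[.076]*4],c,M): cv2.drawMarker(big,tuple(int(t) for t in (p-[x0,y0])*3.6),(255,0,0),0,10)
cv2.imwrite("pics/crop.png",big[:,:,::-1])
```

```text
ctr [ 0.55418344 -0.05556762] r [0.03901986 0.03747628 0.0387116  0.03804816] ang [  17.61069797  -72.16223256 -161.54653419  108.30487426]
guard [[ 0.56143093  0.0076064 ]
 [ 0.56935019 -0.11698806]] 3.636842646216209 0.12484587266563962
line [63.57639491 66.73134074] [0.04796085 0.01882783]
[ 0.54947645 -0.05608868] [[ 0.48770788  0.00711008]
 [ 0.4897479  -0.12587399]
 [ 0.61283303 -0.1099578 ]
 [ 0.607617    0.00436701]]
```

View pics/crop.png

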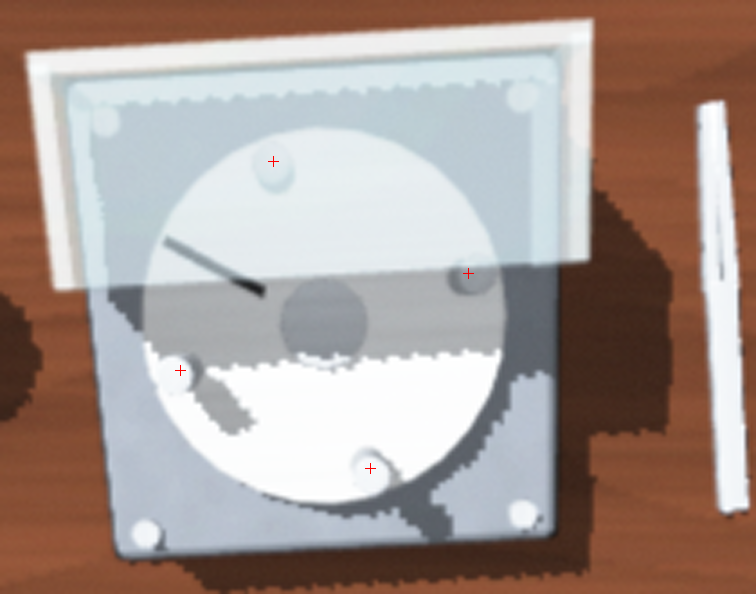

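The winder axis is at about (0.554, -0.0556) with yaw about 3°. The line is at about 61° in the winder's frame, so the wheel is in notch 6. Plan, pushing with closed fingers:
- **Anticlockwise:** pin 195→255, then 165→255, then 165→stop.
- **Clockwise:** pin 195→135, then 225→165.

```bash
cat >> h.py <<'E'
C=np.array([.5540,-.0556]); YAW=np.radians(3.0); HW=.0125; Z=.058
def pose(th,s,gap=0,z=Z):
    """th: pin angle (deg, winder frame); s=+1 pushes anticlockwise; gap behind the pin"""
    t=np.radians(th)+YAW; r=np.array([np.cos(t),np.sin(t)]); u=np.array([-r[1],r[0]])
    return np.r_[C+.04*r-s*(HW+gap)*u,z],quat(t-np.pi/2),u
def go(th,s,gap=0,z=Z,**k): 
    p,q,_=pose(th,s,gap,z); return servo_line(p,q,**k)
def enter(th,s):
    p,q,_=pose(th,s,.010,.125); move_pose(p,q)
    if servo_line(pose(th,s,.010)[0],vel=.08,f_stop=6): raise SystemExit("touched on descent %s"%read_eef_pos())
def leave(th,s):
    go(th,s,.008,vel=.05); go(th,s,.008,.125,vel=.12)
def tang(th,s): return s*float(-read_ft_force()@np.r_[pose(th,s)[2],0])
def stroke(a,b,s,step=6):
    enter(a,s); log=[]
    for th in np.r_[np.arange(a-s*4,b-s*4,s*step),b-s*4]:
        go(th,s,vel=.04); f=tang(th,s); log.append((round(float(th)),round(f,1)))
        if f>12: print("HIGH"); break
    print(log,np.round(read_ft_force(),1)); leave(b-s*4,s); print("t",read_t())
def look(name,th=None):
    c,M=cam("wrist"); im=get_image("wrist"); np.savez(name+".npz",im=im,M=M); cv2.imwrite("pics/"+name+".png",im[:,:,::-1])
E
python3 - <<'E'
from h import *
servo_line([.494,-.054,.17],vel=.2) if 0 else None
grab(5); print(read_t(),read_opening())
stroke(195,255,1)
move_pose([C[0]-.06,C[1],.17],quat(0)); look("w2"); print(read_t())
E
```

```text
4.075 0.0017557379323039908
[(191, 2.4), (197, 1.1), (203, -0.1), (209, -0.2), (215, 1.4), (221, 2.3), (227, 1.4), (233, -0.6), (239, 1.2), (245, 0.6), (251, 1.2)] [-1.1  0.8  1. ]
t 10.25
12.2417
```

View pics/w2.png

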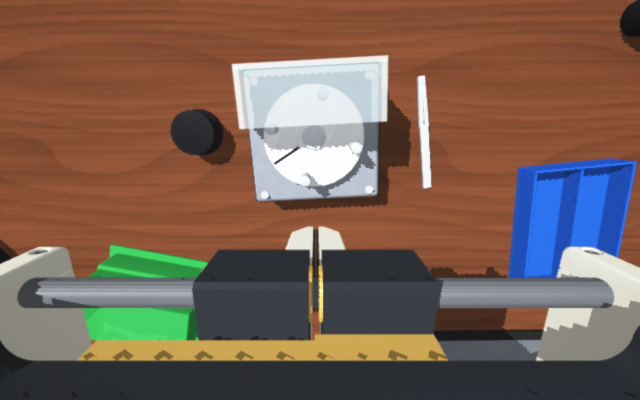

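The line tip is now at (274,162) and the hub at (314,135), so the line is at about 121° and the wheel is in notch 4 as planned. There is a pin at (306,180), about 165°. Continuing with the next stroke, then the stop.

Run:
```python
from h import *
stroke(165,255,1)
s=1; enter(165,s); hold(.1); f0=read_ft_force(); log=[]
tg=lambda th: float(-(read_ft_force()-f0)@np.r_[pose(th,1)[2],0])
for th in (161,169,177,185,190): go(th,s,vel=.04); log.append((th,round(tg(th),1)))
for th in np.arange(191,208,1.):
    go(th,s,vel=.03); hold(.05); f=tg(th); log.append((th,round(f,1)))
    if f>8: break
print(log,read_t()); hold(.8); print(tg(th),read_t())
```

```text
[(161, 1.2), (167, 2.5), (173, -0.7), (179, 0.0), (185, 0.0), (191, 2.3), (197, 1.7), (203, 0.5), (209, -0.0), (215, -0.2), (221, 1.4), (227, 2.2), (233, -1.2), (239, -0.1), (245, 0.0), (251, 1.0)] [-0.6  1.6  0.3]
t 19.3583
[(161, 1.4), (169, 1.8), (177, 0.6), (185, 0.1), (190, 0.6), (np.float64(191.0), 3.2), (np.float64(192.0), 3.0), (np.float64(193.0), 3.3), (np.float64(194.0), 2.5), (np.float64(195.0), 1.4), (np.float64(196.0), 4.5), (np.float64(197.0), 6.5), (np.float64(198.0), 7.0), (np.float64(199.0), 10.1)] 25.8167
9.823844423799429 26.6167
```

Run:
```python
from h import *
look("w3"); print(read_eef_pos(),pose(199,1)[0],read_ft_force())
```

```text
[ 0.51163202 -0.05707134  0.05795982] [ 0.51223006 -0.05899447  0.058     ] [-2.77792646  9.96613627  2.07848083]
```

View pics/w3.png

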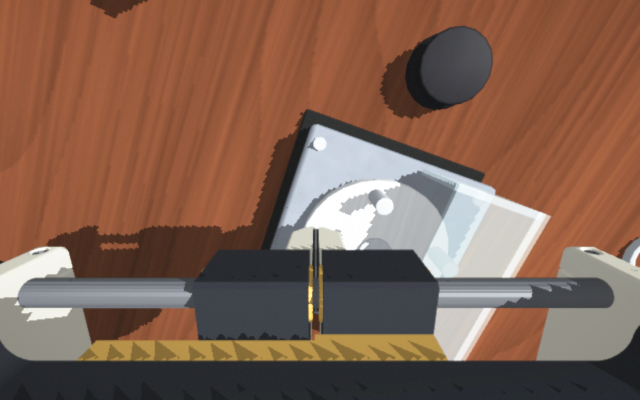

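The visible pin top is at (384,206); the line is hidden. I'll work out the pin's angle from that.

Run:
```python
from h import *
c=get_calibration("wrist")
def ang(n,px):
    M=np.load(n+".npz")["M"]; v=cast(px,.076,c,M)-C; return np.degrees(np.arctan2(v[:,1],v[:,0]))-3, np.hypot(*v.T)
print(ang("w3",[[384,206]])); print(ang("w2",[[323,94],[355,148],[306,180],[272,128]]))
im=np.load("w3.npz")["im"][150:270,240:480]; cv2.imwrite("pics/c3.png",cv2.resize(im,None,fx=3,fy=3)[:,:,::-1])
```

```text
(array([111.65232574]), array([0.04101751]))
(array([ -15.22068491, -106.52929602,  166.34801434,   74.07398657]), array([0.03808652, 0.03865265, 0.03941707, 0.03829662]))
```

View pics/c3.png

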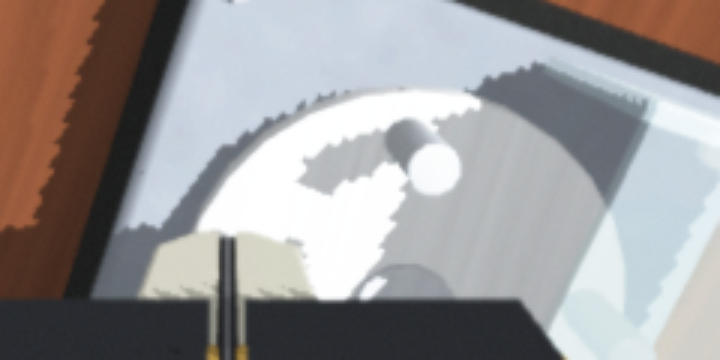

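The pin top centre, at about (434,168) in the crop, puts the wheel at 111°, which is about 5.7° past 105°. So it is on the stop, held with about 10 N. I'll release gently, check the line, then wind.

Run:
```python
from h import *
for th in (196,192,188): go(th,1,vel=.02)
leave(188,1)
move_pose([C[0]-.06,C[1],.17],quat(0)); look("w4"); print(read_t())
im=np.load("w4.npz")["im"][40:210,180:420]; cv2.imwrite("pics/c4.png",cv2.resize(im,None,fx=3,fy=3)[:,:,::-1])
```

```text
29.7583
```

View pics/c4.png

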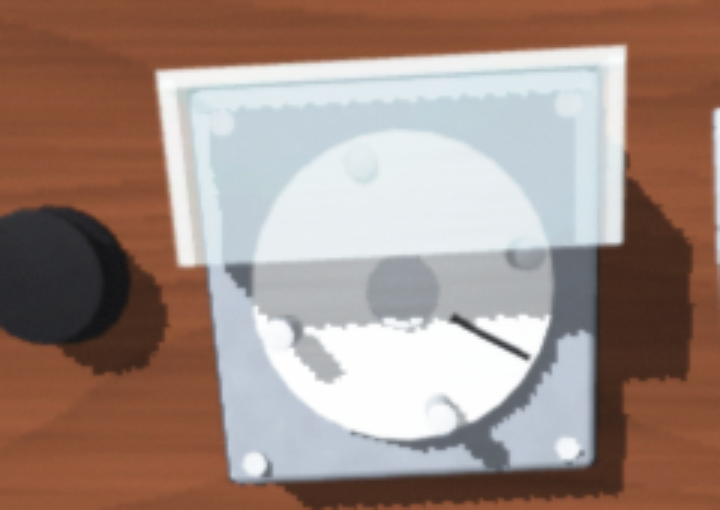

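The line tip is at crop pixel (528,357) and the hub at (403,290), so the line is at about 240° and the wheel is in the first notch. Now I'll wind it two clicks, then two more.

Run:
```python
from h import *
stroke(195,135,-1); stroke(225,165,-1)
move_pose([C[0]-.06,C[1],.17],quat(0)); look("w5"); print(read_t())
im=np.load("w5.npz")["im"][40:210,180:440]; cv2.imwrite("pics/c5.png",cv2.resize(im,None,fx=3,fy=3)[:,:,::-1])
```

```text
[(199, -0.4), (193, 1.3), (187, 2.1), (181, 0.4), (175, -0.5), (169, 0.6), (163, 3.3), (157, 1.3), (151, 0.7), (145, 0.2), (139, -0.1)] [ 0.2  0.1 -0.2]
t 36.0
[(229, 0.3), (223, -0.2), (217, 2.1), (211, 0.5), (205, 0.6), (199, 0.8), (193, 1.0), (187, 2.0), (181, -0.1), (175, -0.1), (169, 0.4)] [-0.5 -0.3  0.4]
t 42.0583
43.1167
```

View pics/c5.png

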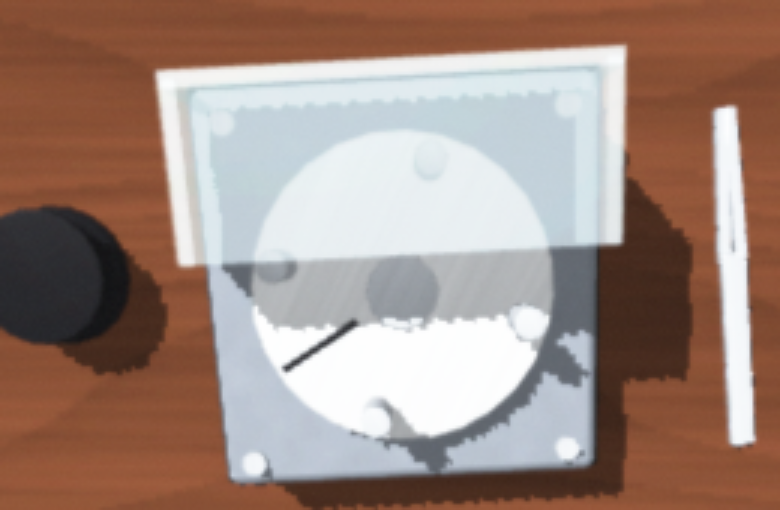

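The line tip is at crop pixel (286,370), which puts the line at about 120° and the wheel in notch 4. The holder and tweezers are where they were and the gripper is clear, so I'll hand in.

```bash
python3 -c "
from station import *
print(close_job())"
```

```text
the job is handed in; nothing more can be done
None
```

I turned the winder's wheel back to its stop, held it there for about a second at about 10 N, then wound it four clicks up from the first notch; the last picture shows it resting in notch 4, and I handed the job in after about 43 s of the 72 s allowed.

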